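# Slide the melting pot under the hotplate guard

## Robot

A 6-joint arm with a two-finger parallel gripper is mounted at the origin on the work surface. World frame = base frame: x ahead of the robot, y to its left, z up, the work surface at z = 0. Lengths are in m, angles in rad, forces in N, time in s.
With the tool pointing down it reaches from about 0.35 to 0.775 m from the base axis. Payload 7.3 kg.
Tool frame: the origin (TCP) lies at the very end of the fingers, on their centre line; the grasp point (between the pads) lies 19 mm behind it (bot.grip_point_offset is the distance from the TCP to the grasp point, in m); z points along the fingers, x is the direction in which the jaws open and shut, and the axes are right-handed (so a half turn about z gives the same grasp; the last joint's range is limited). The gripper opens to 92 mm and grips with 3 to 60 N. Pads are 19 mm wide; open, the fingers measure 130 mm over their backs; the gripper's body (75 mm by 190 mm) begins 47 mm behind the grasp point.
Start: joints at [-1.448, 0.342, 1.524, -0, 1.275, -0.146], TCP at [0.139, -0.506, 0.227] pointing down, gripper open.
Joint ranges: [-2.53, 2.53], [-0.77, 2.02], [0.04, 2.7], [-1, 4.14], [0.28, 2.66], [-3.11, 3.11]. Speed limits (rad/s): [2.57, 2.57, 3.14, 3.14, 3.14, 3.14].

## Interface

Orientations are given as a rotation vector (axis times angle).
In Python, from rig import telemetry, viewer, workorder, bot gives the robot as it stands.
- The arm moves only by the tool move_arm, never from a script. Its argument "plan" is one flat list of numbers, 7 for each row, row after row: the shift along the tool's x, y, z in m, then the turn, a rotation vector about the tool's x, y, z in rad, then the opening, from -1 (shut) to 1 (fully open). In form: [dx, dy, dz, ax, ay, az, hand, dx, dy, dz, ax, ay, az, hand, ...]. A call has 1 to 10 rows; each row is the pose to reach, as a shift and turn from the pose measured when the call began, along the tool's axes at that moment; what a row does not reach only later rows make up. A row lasts 1/10 s, in which the tool goes at most 50 mm and 8.59 degrees, less where a joint would pass 70% of its speed; a pose out of reach is approached as far as the arm can. A call with a gripper value outside its range is refused whole. The fingers move at their own pace and stop on an object; the grip force is fixed at half the most. Time passes only in rows, so rows that repeat a pose let the fingers close. It gives the time, the measured TCP pose, the force and the opening at its end, in the units of the state.
- telemetry.get_obs(): the state, without advancing time (a new reading comes with each control period).
- viewer.camera(name): name is "scene" or "side" or "wrist"; returns a dict with "image" (420x560x3 uint8, red, green, blue), "z_map" (420x560 float32, m along the optical axis (not along the pixel's ray), 0 where there is no reading), "intrinsics" (3x3 intrinsics, pixels), "rvec" (rotation vector, rad) and "tvec" (3), from world to camera coordinates, as OpenCV has them; the wrist camera has in their place "tool_from_camera" (4x4, takes a point from camera to tool coordinates, whose origin is the TCP and whose axes are the tool frame's). Camera axes: x right, y down, z forward; pixel columns grow to the right and rows downward; lengths in m; the calibration is good to about 2 mm. A picture is of the moment at which its call begins: read the wrist's pose just before it.
- workorder.finish_job(): hands the job in, once; it reports no verdict.
The state is a dict: "time": time; "joint_positions": joint angles; "dq": joint speeds; "joint_torque": joint torques, N m; "tool_pos": TCP position; "tool_rot": TCP orientation; "force": force on the tool from outside, world axes, zero at the start; "torque": the same for the moment, N m; "gripper_width": finger opening in m.
Only numpy, scipy, OpenCV 4.12 (cv2) and the standard library are available. Lean on these libraries where they do the work, as an engineer would, in place of code of your own. Each camera call takes 0.05 s, during which the arm holds its last target.

## Task

Swing the door of the hotplate's guard wide open by its handle, about square to the guard's front or farther, and leave it open. Then slide the melting pot sideways along the hotplate, without lifting or tipping it, until it stands centred in the marked ring under the guard with its handle pointing straight out through the open front. Leave everything else on the bench where it is, and let go.

Things in the scene. Friction and masses are not known exactly. Their poses are not given: they have to be found in the camera images.
- hotplate: long low hotplate, fixed, its flat dark steel top 30 mm above the bench. Origin on the bench under the ring beneath the guard; x points to its back (top from x = -120 to +120 mm), y to its left along the plate (top from y = -150 to +400 mm). Marked rings at y = 0 (under the guard) and y = +275 mm (open). The guard is open at its sides and back
- guard_roof (a point): middle of the front edge of the guard's framed glass roof (hotplate x = -150, y = -15, z = 200 mm). Roof in hotplate axes: x -150 to +116, y -126 to +96 mm, underside 200, top 218 mm above the bench. Carried by three posts: (x -142, y -120), (108, -120) and (108, 88). Under it the pot's handle can be held only with the tool leaning back towards the robot by 20 degrees or more
- guard_ring (a point): centre of the marked ring (pale line, 136 mm across) on the plate under the guard, on the plate's surface
- open_ring (a point): centre of the same kind of ring on the open left part of the plate; the pot starts roughly on it
- door (a joint): angle of the guard's door, rad: 0 closed (across the guard's front), grows as the free (left) edge swings out to the front and round to the right; stop at 2.1; the hinge is stiff enough that the door stays where it is left
- door_bar (a point): grip point on the door's handle, an upright round steel bar 12 mm thick, standing 43 mm out from the door's face near the free edge. Point 208 mm above the bench, bar's free top 240 mm, its foot on the door 148 mm. Axes turn with the door: x into its face, y from hinge to free edge. Door 10 mm thick, 182 mm wide, 39 to 224 mm above the bench
- door_hinge (a point): point on the door's upright hinge axis, at the right front corner of the guard, 208 mm above the bench; the bar is 165 mm from it along the door and 48 mm out
- pot: empty open steel melting pot, 120 mm across, 75 mm tall, about 0.75 kg, with one straight level handle. Origin at the centre of its underside; its handle points along its -x: a flat bar 18 mm wide, 12 mm high, centred 55 mm above the underside, its end 180 mm from the pot's centre
- pot_grip (a point): grip point on the pot's handle, 162 mm from the pot's centre and 55 mm above its underside
- ingot: brass ingot, 80 x 26 x 18 mm, lying on the bench along the front of the hotplate; origin at the centre of its underside
- spray_can: closed grey spray can, 66 mm across, 190 mm tall, standing on the bench; origin at its underside
- gas_bottle: yellow gas bottle, 74 mm across, 240 mm tall, standing on the bench; origin at its underside
- tin: open steel tin, 76 mm across, 100 mm tall, standing on the bench; origin at its underside
- wrench: steel wrench, 180 mm long, lying flat on the bench; origin at its underside
- hammer: hammer, 240 mm long, lying on the bench; origin at its underside
- jar: glass jar, 70 mm across, 110 mm tall, standing on the bench; origin at its underside
Mind the look-alikes: they are no part of the job. Several things have the shape of the pot; the one meant has the colours described above.

How it is judged:
On the way, in this order (a step that is already met when the one before it is completed fails the run):
1. the door is open to 1.4 rad (80 degrees) or more (value of joint door above 1.4 rad), for 0.2 s.
2. the pot stands upright in the ring under the guard, within 15 mm of its centre, handle out through the front (horizontal distance between pot and guard_ring below 0.015 m and angle between the x axis of pot and the x axis of hotplate, either way round below 0.3 rad and x of pot_grip in the frame of hotplate below -0.1 m and angle between pot's own z axis and vertical below 0.06 rad and height (world z) of pot between 0.024 and 0.036 m), for 0.2 s.
At the end, for the whole second after the job is handed in: The pot stands upright on the plate, at rest and let go, its centre within 15 mm of the centre of the ring under the guard, its handle pointing out of the guard's front within 0.30 rad of square, and the door is still open by 1.4 rad or more (all of step 2 and linear speed of pot below 0.01 m/s and value of joint door above 1.4 rad); the robot touches nothing.
It fails at once if the pot is lifted more than 10 mm off the plate or falls off it (height (world z) of pot above 0.04 m or height (world z) of pot below 0.02 m).
It fails at once if the pot is tipped by more than 0.2 rad (angle between pot's own z axis and vertical above 0.2 rad).
It fails at once if another thing on the bench or plate is moved by more than 30 mm (distance of any of ingot, spray_can, gas_bottle, tin, wrench, hammer, jar from where it was at the start of the episode above 0.03 m).
It also fails if it takes over 67 s, if anything falls off the work surface, if the arm or the gripper's body presses on something with over 40 N, if the wrist force passes 120 N, or if a joint passes its speed limit or range.

## Working session

There is one attempt and no reset: what is moved stays moved. The work goes in short steps, Python scripts to look and compute and a tool call to move; the robot and the scene stay as the last step left them, time stands still between calls to the robot, and variables do not carry over. Pictures are saved under pics/ and viewed, and the job is handed in when it is done.

Besides the shell and the picture viewer there is one more tool, called after "Call:" as name(argument=value, ...) on one line, values as JSON. move_arm: Moves the arm, as the interface text tells. Its arguments: {"type":"object","properties":{"plan":{"type":"array"}},"required":["plan"]}

```bash
mkdir -p pics; ls; cat > h.py <<'E'
import numpy as np, cv2
from rig import telemetry, viewer, workorder, bot
from scipy.spatial.transform import Rotation as R
def snap(name,fn):
    c=viewer.camera(name); cv2.imwrite('pics/'+fn+'.png',c['image'][:,:,::-1]); np.save('pics/'+fn+'.npy',c,allow_pickle=True); return c
def load(fn): return np.load('pics/'+fn+'.npy',allow_pickle=True).item()
def pt(c,u,v,d=None):
    K=c['intrinsics']; z=c['z_map'][int(v),int(u)] if d is None else d
    p=np.array([(u-K[0,2])/K[0,0]*z,(v-K[1,2])/K[1,1]*z,z])
    return R.from_rotvec(np.ravel(c['rvec'])).inv().apply(p-np.ravel(c['tvec']))
def cloud(c):
    K=c['intrinsics']; z=c['z_map']; v,u=np.mgrid[:z.shape[0],:z.shape[1]]
    p=np.stack([(u-K[0,2])/K[0,0]*z,(v-K[1,2])/K[1,1]*z,z],-1)
    q=R.from_rotvec(np.ravel(c['rvec'])).inv().apply((p-np.ravel(c['tvec'])).reshape(-1,3)).reshape(p.shape)
    q[z==0]=np.nan; return q
def proj(c,P):
    K=c['intrinsics']; q=R.from_rotvec(np.ravel(c['rvec'])).apply(np.atleast_2d(P))+np.ravel(c['tvec'])
    return (q@K.T)[:,:2]/q[:,2:]
E
python3 - <<'E'
from h import *
for n in ['scene','side','wrist']:
    c=snap(n,n+'0'); print(n,c['intrinsics'][0,0],c.get('rvec'),c.get('tvec'))
print(c['tool_from_camera']); print(telemetry.get_obs()); print(bot.grip_point_offset)
E
```

```text
pics
scene 441.3659503491396 [ 1.5655894   2.12618956 -0.74270048] [ 0.18317608 -0.27849528  1.69013371]
side 398.40558050688475 [ 0.25963551 -2.66695729  1.42254068] [0.46764853 0.17856046 1.42042212]
wrist 371.75378133386346 None None
[[ 9.99999969e-01 -1.93638743e-04  1.58091917e-04  9.42600894e-04]
 [ 1.46522736e-04  9.66433806e-01  2.56915701e-01 -6.99657870e-02]
 [-2.02534206e-04 -2.56915670e-01  9.66433804e-01 -1.57753925e-01]
 [ 0.00000000e+00  0.00000000e+00  0.00000000e+00  1.00000000e+00]]
{'time': 0.15, 'joint_positions': array([-1.44800220e+00,  3.42574505e-01,  1.52476461e+00, -8.92115451e-06,
        1.27540234e+00, -1.45973715e-01]), 'dq': array([-1.98586252e-06, -2.50438170e-04, -2.05950972e-03,  1.24635538e-03,
       -6.95557755e-05,  4.97020151e-04]), 'joint_torque': array([ 8.60980363e-04, -4.31472051e+01, -2.44351637e+01,  7.17647723e-02,
        5.37459191e-02, -7.80465007e-05]), 'tool_pos': array([ 0.1394065 , -0.50585078,  0.22620999]), 'tool_rot': array([-2.49839479e+00,  1.90328705e+00,  1.27038086e-03]), 'force': array([ 0.73303513, -0.427855  , -0.03887018]), 'torque': array([ 0.04257464, -0.00400366, -0.00740945]), 'gripper_width': 0.09201519170107182}
0.0188
```

View pics/scene0.png

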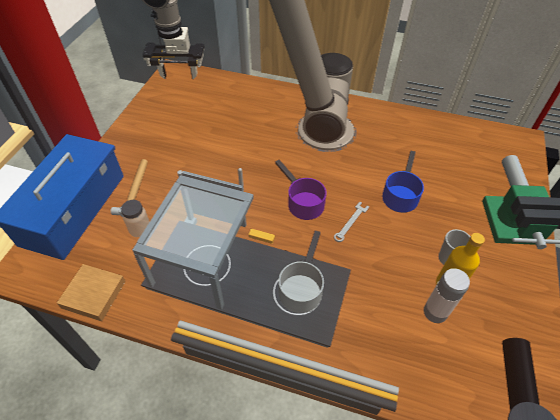

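View pics/side0.png

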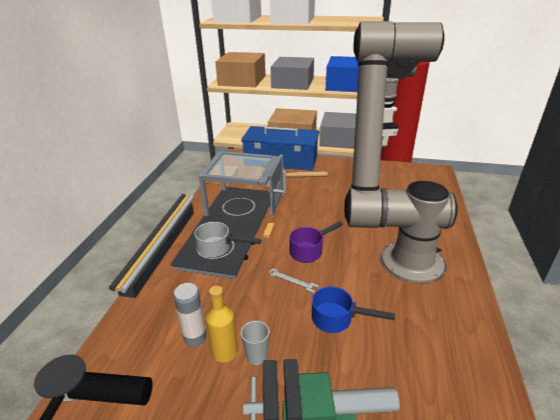

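Candidates for the pot: steel pot (300,290) on the plate, purple pot (307,198), and blue pot (403,190). The description (steel, on the open ring) picks (300,290). Next I'll take a close crop and fit the plate.

```bash
python3 - <<'E'
from h import *
c=load('scene0'); im=c['image'][:,:,::-1]
cv2.imwrite('pics/cropA.png',cv2.resize(im[150:350,130:360],None,fx=3.4,fy=3,interpolation=cv2.INTER_CUBIC)[:600,:800])
q=cloud(c); 
m=(abs(q[...,2]-0.03)<0.006)
n,l,s,ce=cv2.connectedComponentsWithStats(m.astype(np.uint8))
for i in np.argsort(-s[1:,4])[:5]+1: print(i,s[i])
i=np.argmax(s[1:,4])+1
P=q[(m)&(np.arange(560)[None]>135)&(np.arange(560)[None]<355)&(np.arange(420)[:,None]>225)&(np.arange(420)[:,None]<345)]
print(np.median(P[:,2]))
r=cv2.minAreaRect(P[:,:2].astype(np.float32)); print(r, cv2.boxPoints(r))
o=m.copy();cv2.imwrite('pics/mask.png',cv2.resize(o[150:350,130:360].astype(np.uint8)*255,None,fx=3,fy=3))
# pot rim
for u,v in [(300,290),(240,180)]: print(pt(c,u,v))
E
```

```text
29 [ 142  237  209  110 9125]
19 [484 196  36  45 656]
41 [ 61 270  64  49 541]
14 [ 14 171 109  87 322]
148 [229 363 151  50 238]
0.031905744306313814
((0.6799637675285339, -0.11804693937301636), (0.6542675495147705, 0.28325653076171875), 88.33724212646484) [[ 0.5289029  -0.4409334 ]
 [ 0.8120401  -0.44915253]
 [ 0.83102465  0.20483953]
 [ 0.54788744  0.21305865]]
[0.69924185 0.08837817 0.03624866]
[ 0.49991389 -0.15171166  0.20154263]
```

View pics/cropA.png

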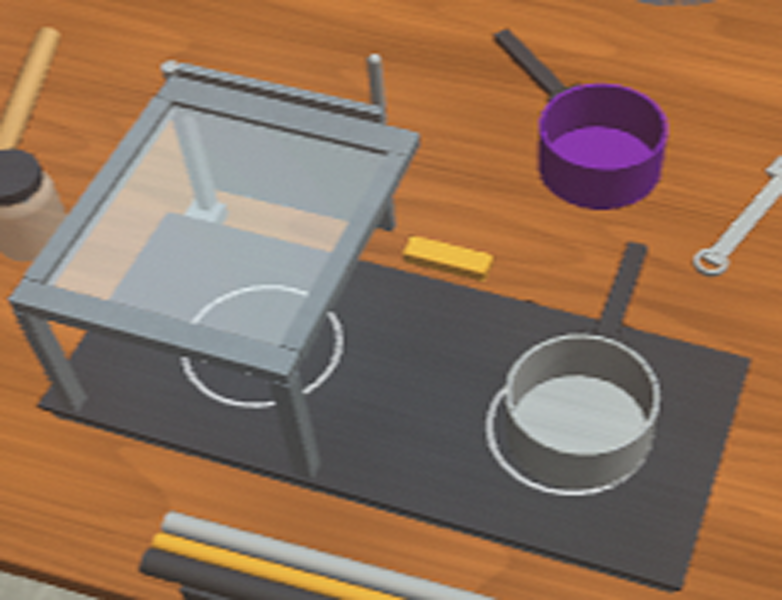

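View pics/mask.png

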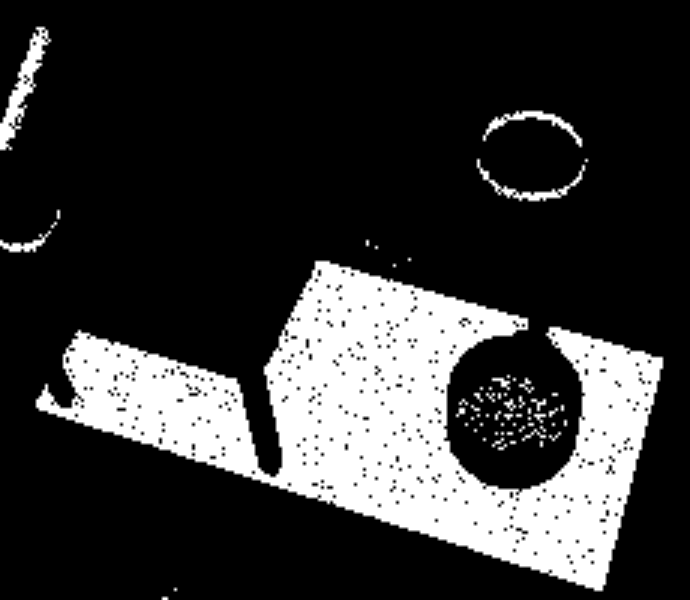

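```bash
python3 - <<'E'
from h import *
from scipy.optimize import least_squares
c=load('scene0')
def onz(u,v,z):
    a=pt(c,u,v,1.0);b=pt(c,u,v,2.0); return a+(b-a)*(z-a[2])/(b[2]-a[2])
W=np.array([onz(130+662/3,150+357/3,.03),onz(130+602/3,150+590/3,.03),onz(130+37/3,150+403/3,.03)])[:,:2]
H=np.array([[-.12,.4],[.12,.4],[.12,-.15]])
f=lambda p:(np.array([[np.cos(p[2]),-np.sin(p[2])],[np.sin(p[2]),np.cos(p[2])]])@H.T).T+p[:2]-W
s=least_squares(lambda p:f(p).ravel(),[.7,-.2,0]); print(s.x,s.fun*1000)
p=s.x
def w(x,y,z): 
    return [p[0]+np.cos(p[2])*x-np.sin(p[2])*y,p[1]+np.sin(p[2])*x+np.cos(p[2])*y,z]
im=c['image'][:,:,::-1].copy()
im=cv2.resize(im,None,fx=4,fy=4,interpolation=cv2.INTER_CUBIC)
t=np.linspace(0,2*np.pi,60)
for y0 in(0,.275):
    L=proj(c,[w(.068*np.cos(a),y0+.068*np.sin(a),.03) for a in t]); cv2.polylines(im,[np.int32(L*4)],True,(0,0,255),1)
for zz in (.218,):
    L=proj(c,[w(a,b,zz) for a,b in [(-.15,-.126),(.116,-.126),(.116,.096),(-.15,.096)]]); cv2.polylines(im,[np.int32(L*4)],True,(0,255,0),1)
L=proj(c,[w(a,b,.03) for a,b in [(-.12,-.15),(.12,-.15),(.12,.4),(-.12,.4)]]); cv2.polylines(im,[np.int32(L*4)],True,(255,0,0),1)
cv2.imwrite('pics/ov.png',im[600:1380,540:1430][:, :][::1,::1])
im2=cv2.resize(im[620:1380,540:1430],(800,600)); cv2.imwrite('pics/ov.png',im2)
q=cloud(c)
# roof front corner, pot rim points
m=(abs(q[...,2]-.105)<.004)
vv,uu=np.mgrid[:420,:560]; m&=(uu>265)&(uu<335)&(vv>225)&(vv<330)
P=q[m]; print(len(P))
cc=least_squares(lambda k:np.hypot(P[:,0]-k[0],P[:,1]-k[1])-k[2],[.69,.09,.06],loss='soft_l1',f_scale=.002); print('rim',cc.x)
m=(abs(q[...,2]-.091)<.005)&(uu>295)&(uu<330)&(vv>225)&(vv<262); P=q[m]; print(len(P), P.mean(0), P.min(0),P.max(0))
E
```

```text
[ 0.69635064 -0.19063495 -0.0272572 ] [-0.16850269  2.58957634 -0.88705985  0.06714281  1.05556254 -2.65671915]
236
rim [0.70846768 0.09107589 0.05772997]
194 [0.58331766 0.09194857 0.09229701] [0.52635655 0.07325646 0.08671153] [0.64350984 0.10116113 0.09594181]
```

View pics/ov.png

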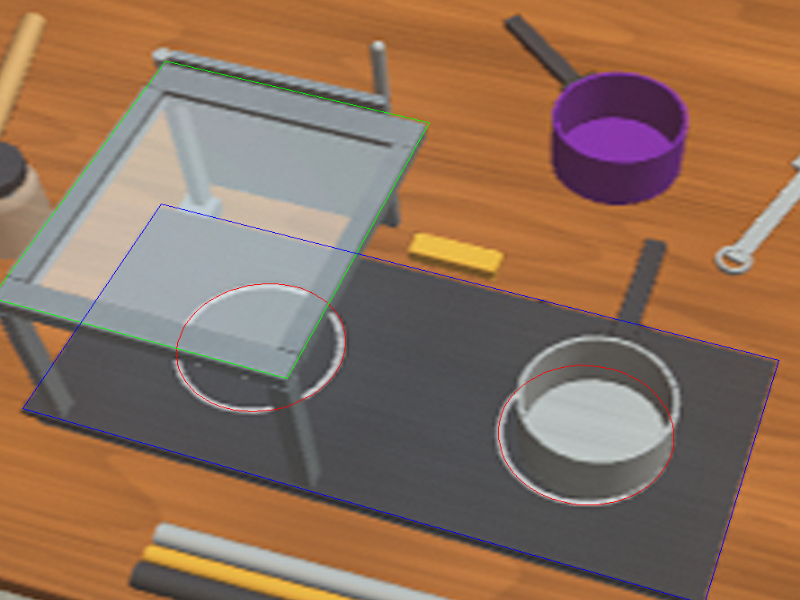

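```bash
python3 - <<'E'
from h import *
print([a for a in dir(bot) if a[0]!='_'])
o=telemetry.get_obs(); print(R.from_rotvec(o['tool_rot']).as_matrix().round(3))
c=load('scene0'); q=cloud(c)
p=np.array([.69635,-.19063,-.02726]); c_,s_=np.cos(p[2]),np.sin(p[2])
def toH(P): d=P[:,:2]-p[:2]; return np.c_[d[:,0]*c_+d[:,1]*s_,-d[:,0]*s_+d[:,1]*c_,P[:,2]]
vv,uu=np.mgrid[:420,:560]
m=(uu>230)&(uu<250)&(vv>160)&(vv<195)&(q[...,2]>.19)&(q[...,2]<.26)
P=toH(q[m]); k=(P[:,0]<-.175); print(len(P)); print(P[k].round(3)[::4]); print(np.median(P[k],0))
m=(abs(q[...,2]-.091)<.006)&(uu>295)&(uu<330)&(vv>225)&(vv<262); P=toH(q[m]); l=cv2.fitLine(P[:,:2].astype(np.float32),cv2.DIST_HUBER,0,.01,.01).ravel(); print('handle',l,np.arctan(l[1]/l[0]), P[:,0].min())
im=c['image'][:,:,::-1]
cv2.imwrite('pics/cropB.png',cv2.resize(im[155:225,165:265],None,fx=8,fy=8,interpolation=cv2.INTER_CUBIC))
s=load('side0'); im=s['image'][:,:,::-1]
cv2.imwrite('pics/cropC.png',cv2.resize(im[140:290,165:305],None,fx=4,fy=4,interpolation=cv2.INTER_CUBIC))
E
```

```text
['PlanningError', 'grip_point_offset']
[[ 0.266 -0.964 -0.   ]
 [-0.964 -0.266  0.001]
 [-0.001 -0.    -1.   ]]
210
[[-0.204  0.031  0.244]
 [-0.206  0.029  0.237]
 [-0.201  0.032  0.239]
 [-0.2    0.029  0.235]
 [-0.206  0.038  0.233]
 [-0.201  0.04   0.234]
 [-0.206  0.037  0.223]
 [-0.205  0.038  0.22 ]
 [-0.204  0.038  0.217]
 [-0.203  0.038  0.214]
 [-0.204  0.038  0.209]
 [-0.202  0.038  0.207]
 [-0.203  0.038  0.202]
 [-0.201  0.038  0.199]
 [-0.2    0.035  0.195]]
[-0.20104348  0.03506911  0.22018266]
handle [ 0.9999501   0.0099879  -0.12026032  0.2795113 ] 0.009988064 -0.17741147333951734
```

View pics/cropB.png

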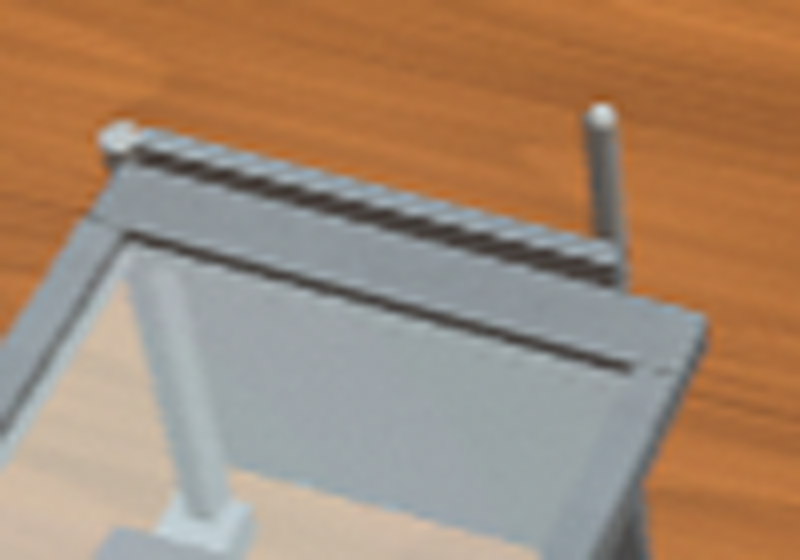

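View pics/cropC.png

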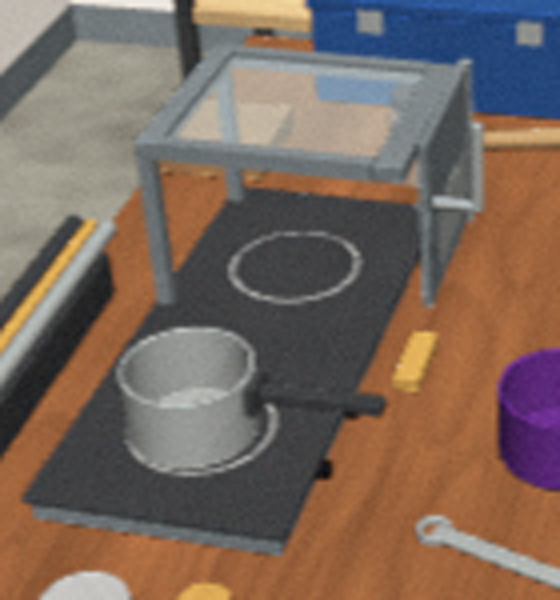

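```bash
cat >> h.py <<'E'
HP=np.array([.69635,-.19063,-.02726])
def toH(P): P=np.atleast_2d(P); c_,s_=np.cos(HP[2]),np.sin(HP[2]); d=P[:,:2]-HP[:2]; return np.c_[d[:,0]*c_+d[:,1]*s_,-d[:,0]*s_+d[:,1]*c_,P[:,2]]
def w(x,y,z): return np.array([HP[0]+np.cos(HP[2])*x-np.sin(HP[2])*y,HP[1]+np.sin(HP[2])*x+np.cos(HP[2])*y,z])
def onz(c,u,v,z):
    a=pt(c,u,v,1.0);b=pt(c,u,v,2.0); return a+(b-a)*(z-a[2])/(b[2]-a[2])
E
python3 - <<'E'
from h import *
c=load('scene0'); s=load('side0')
print('bar top',toH(onz(c,165+600/8,155+106/8,.24)),toH(onz(s,165+478/4,140+126/4,.24)))
print('knob',toH(onz(c,165+118/8,155+135/8,.226)),toH(onz(s,165+466/4,140+64/4,.226)))
print('side ring0',toH(onz(s,165+295/4,140+267/4,.03)))
print('side plate corner',toH(onz(s,165+25/4,140+500/4,.03)),toH(onz(s,165+280/4,140+545/4,.03)))
print(w(-.207,.034,0),w(-.159,-.13,0))
print(toH(pt(s,180+25,220))) 
E
```

```text
bar top [[-0.20730616  0.03220866  0.24      ]] [[-0.20918974  0.04661662  0.24      ]]
knob [[-0.15093429 -0.12922926  0.226     ]] [[-0.16202218 -0.10638448  0.226     ]]
side ring0 [[-0.00132515  0.00771041  0.03      ]]
side plate corner [[0.11232238 0.40612467 0.03      ]] [[-0.1211437   0.41277945  0.03      ]]
[ 0.49035363 -0.15100051  0.        ] [ 0.53386571 -0.3162479   0.        ]
[[0.10259401 0.12520574 0.0277272 ]]
```

Call:
move_arm(plan=[0, 0, -0.05, 0, 0, 0, 1, -0.05, -0.087, -0.063, 0, 0, 0.06, 1, -0.1, -0.174, -0.063, 0, 0, 0.12, 1, -0.15, -0.26, -0.063, 0, 0, 0.18, 1, -0.2, -0.347, -0.063, 0, 0, 0.24, 1, -0.249, -0.433, -0.063, 0, 0, 0.297, 1, -0.249, -0.433, -0.063, 0, 0, 0.297, 1, -0.249, -0.433, -0.063, 0, 0, 0.297, 1, -0.249, -0.433, -0.063, 0, 0, 0.297, 1, -0.249, -0.433, -0.063, 0, 0, 0.297, 1])

```text
time: 1.15
tool_pos: [0.4566, -0.1846, 0.2891]
tool_rot: [-2.19, 2.252, 0.001]
force: [0.5, -1.5, -0.0]
gripper_width: 0.0918
```

```bash
python3 - <<'E'
from h import *
o=telemetry.get_obs(); print(o['time'],o['joint_positions'].round(3),o['tool_pos'],toH(o['tool_pos']),R.from_rotvec(o['tool_rot']).as_matrix().round(3))
c=snap('wrist','w1'); snap('scene','s1')
E
```

```text
1.15 [-5.400e-01  2.390e-01  1.495e+00  1.000e-03  1.408e+00  1.058e+00] [ 0.45662688 -0.1845718   0.28907156] [[-0.23979918 -0.0004781   0.28907156]] [[-0.028 -1.    -0.   ]
 [-1.     0.028  0.001]
 [-0.001  0.    -1.   ]]
```

View pics/w1.png

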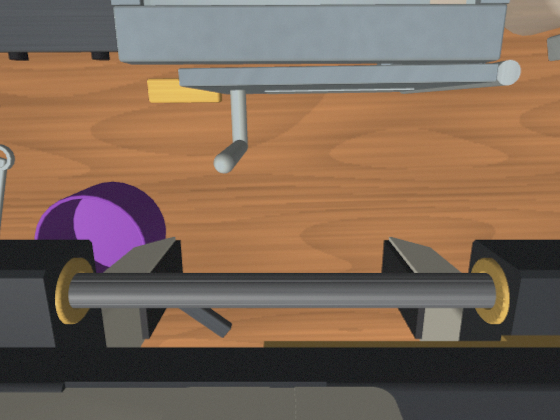

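View pics/s1.png

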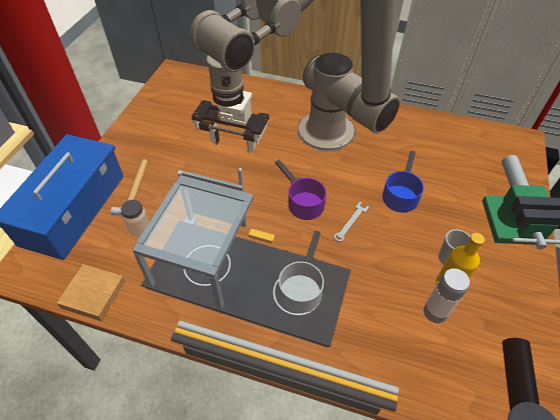

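```bash
cat >> h.py <<'E'
def wpt(c,o,u,v,z=None):
    K=c['intrinsics']; T=c['tool_from_camera']; r=np.array([(u-K[0,2])/K[0,0],(v-K[1,2])/K[1,1],1.])
    Rm=R.from_rotvec(o['tool_rot']); 
    f=lambda d: Rm.apply(T[:3,:3]@(r*d)+T[:3,3])+o['tool_pos']
    if z is None: return f(c['z_map'][int(v),int(u)])
    a,b=f(.2),f(.6); return a+(b-a)*(z-a[2])/(b[2]-a[2])
E
python3 - <<'E'
from h import *
o=telemetry.get_obs(); c=load('w1')
for u,v,z in [(224,163,.24),(240,148,None),(224,163,None),(510,72,.226),(508,73,None),(119,62,.2),(500,60,.2),(119,62,None)]:
    P=wpt(c,o,u,v,z); print(u,v,z,P,toH(P))
E
```

```text
224 163 0.24 [ 0.49733712 -0.15087023  0.24      ] [[-0.20002266  0.03432057  0.24      ]]
240 148 None [ 0.49981673 -0.15429944  0.18931711] [[-0.1974505   0.03096023  0.18931711]]
224 163 None [ 0.4972819  -0.150811    0.23963569] [[-0.20007947  0.03437829  0.23963569]]
510 72 0.226 [ 0.54311419 -0.31211797  0.226     ] [[-0.14986753 -0.12561952  0.226     ]]
508 73 None [ 0.54302744 -0.31489257  0.21934198] [[-0.14987862 -0.12839545  0.21934198]]
119 62 0.2 [ 0.5560553 -0.0826823  0.2      ] [[-0.14318487  0.10408364  0.2       ]]
500 60 0.2 [ 0.55204225 -0.32000468  0.2       ] [[-0.14072782 -0.13325996  0.2       ]]
119 62 None [ 5.78351679e-01  9.08353543e-05 -5.13599760e-04] [[-0.12315289  0.18743374 -0.0005136 ]]
```

```bash
python3 - <<'E'
from h import *
o=telemetry.get_obs(); print(o['time'],o['tool_pos'],o['dq'])
c=snap('wrist','w2')
for n in ['w1','w2']:
  c=load(n)
  print(np.abs(c['image'].astype(int)-load('w1')['image']).mean())
for u,v,z in [(224,163,.24),(224,163,None)]:
    P=wpt(c,o,u,v,z); print(u,v,z,P,toH(P))
E
```

```text
1.25 [ 0.45859028 -0.18187345  0.28873712] [-0.09975504 -0.02174532  0.03729075 -0.05502986  0.00220634 -0.08779082]
0.0
5.223445294784581
224 163 0.24 [ 0.49733239 -0.15087934  0.24      ] [[-0.20002713  0.03431135  0.24      ]]
224 163 None [ 0.49707369 -0.1506018   0.23829317] [[-0.2002933   0.03458173  0.23829317]]
```

View pics/w2.png

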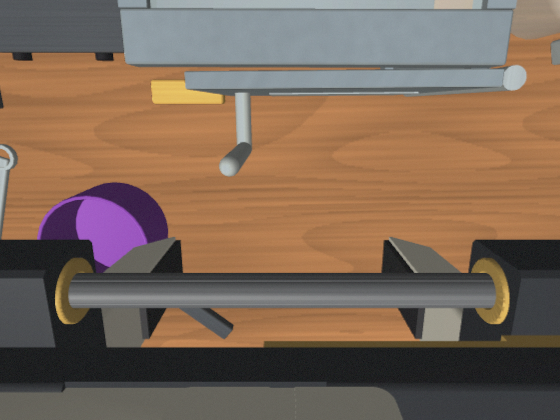

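```bash
python3 - <<'E'
from h import *
o=telemetry.get_obs(); print(o['time'],o['tool_pos'],np.abs(o['dq']).max())
c=snap('wrist','w3'); s=load('scene0')
cv2.imwrite('pics/w3a.png',cv2.resize(c['image'][0:200,:,::-1],(800,286)))
def cen(im,lo,hi,box):
    h=cv2.cvtColor(im,cv2.COLOR_RGB2HSV); m=cv2.inRange(h,lo,hi); k=np.zeros_like(m); u0,u1,v0,v1=box; k[v0:v1,u0:u1]=m[v0:v1,u0:u1]; return k>0
def wc(c,o):
    z=c['z_map']; v,u=np.mgrid[:420,:560]; K=c['intrinsics'];T=c['tool_from_camera']
    p=np.stack([(u-K[0,2])/K[0,0]*z,(v-K[1,2])/K[1,1]*z,z],-1).reshape(-1,3)
    return (R.from_rotvec(o['tool_rot']).apply(p@T[:3,:3].T+T[:3,3])+o['tool_pos']).reshape(420,560,3)
mw=cen(c['image'],(18,120,120),(32,255,255),(130,240,70,115)); ms=cen(s['image'],(18,120,120),(32,255,255),(240,285,220,250))
for m,q in[(mw,wc(c,o)),(ms,cloud(s))]:
    P=q[m]; P=P[P[:,2]>.012]; print(len(P),np.median(P,0),cv2.minAreaRect(P[:,:2].astype(np.float32)))
E
```

```text
1.3 [ 0.45689443 -0.18394338  0.28861352] 0.07150954131250255
1256 [ 0.54085279 -0.0681964   0.01769413] ((0.5425475239753723, -0.11261875927448273), (0.1487206667661667, 0.024970706552267075), 87.77578735351562)
171 [ 0.5427907  -0.07664983  0.01977245] ((0.5426129102706909, -0.07700115442276001), (0.07845252007246017, 0.027018755674362183), 89.2135238647461)
```

View pics/w3a.png

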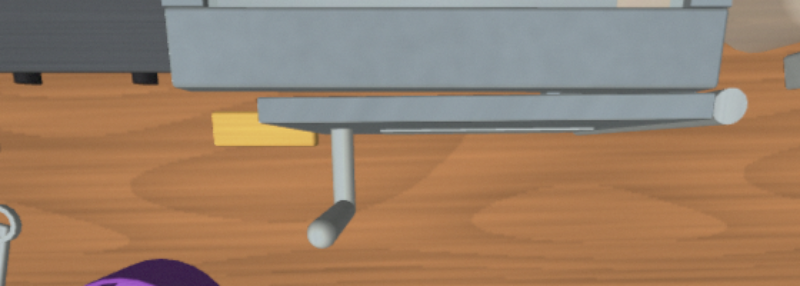

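Call:
move_arm(plan=[-0.034, -0.036, 0.0, 0, 0, 0, 1, -0.034, -0.036, 0.0, 0, 0, 0, 1, -0.034, -0.036, 0.04, 0, 0, 0, 1, -0.034, -0.036, 0.08, 0, 0, 0, 1, -0.034, -0.036, 0.099, 0, 0, 0, 1, -0.034, -0.036, 0.099, 0, 0, 0, 1, -0.034, -0.036, 0.099, 0, 0, 0, 1])

```text
time: 2.05
tool_pos: [0.4922, -0.1535, 0.1903]
tool_rot: [2.191, -2.251, -0.002]
force: [1.3, 0.6, -0.3]
gripper_width: 0.0921
```

```bash
python3 - <<'E'
from h import *
o=telemetry.get_obs(); print(o['time'],o['tool_pos'],o['dq'].round(3),o['force'])
c=snap('wrist','w4')
E
```

```text
2.05 [ 0.4922397  -0.1535062   0.19030852] [ 0.009 -0.018 -0.029  0.001  0.001  0.006] [ 1.26699355  0.57811308 -0.34328786]
```

View pics/w4.png

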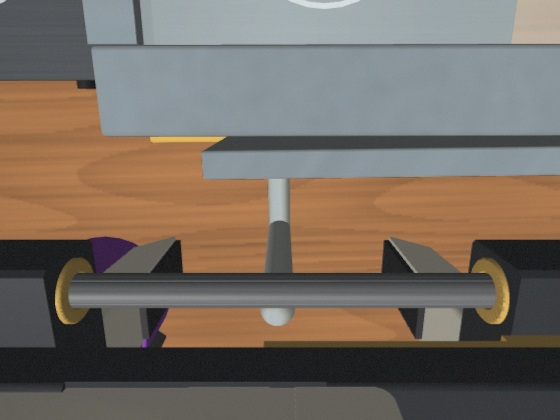

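```bash
python3 - <<'E'
from h import *
c=load('w4');T=np.linalg.inv(c['tool_from_camera']);K=c['intrinsics']
for y in(-.01,0,.01):
  for z in(-.05,-.019,0):
    p=T[:3,:3]@np.array([0,y,z])+T[:3,3]; print(y,z,(K@p/p[2])[:2].round())
E
```

```text
-0.01 -0.05 [280. 297.]
-0.01 -0.019 [280. 258.]
-0.01 0 [280. 241.]
0 -0.05 [280. 325.]
0 -0.019 [280. 281.]
0 0 [280. 262.]
0.01 -0.05 [280. 351.]
0.01 -0.019 [280. 303.]
0.01 0 [280. 282.]
```

Call:
move_arm(plan=[0, -0.005, 0, 0, 0, 0, 1, 0, -0.005, 0, 0, 0, 0, 1, 0, -0.005, 0, 0, 0, 0, -1, 0, -0.005, 0, 0, 0, 0, -1, 0, -0.005, 0, 0, 0, 0, -1, 0, -0.005, 0, 0, 0, 0, -1, 0, -0.005, 0, 0, 0, 0, -1, 0, -0.005, 0, 0, 0, 0, -1])

```text
time: 2.9
tool_pos: [0.4978, -0.1536, 0.191]
tool_rot: [-2.191, 2.25, -0.0]
force: [-0.6, 0.4, -0.3]
gripper_width: 0.0484
```

```bash
python3 - <<'E'
from h import *
o=telemetry.get_obs(); print(o['time'],o['tool_pos'],toH(o['tool_pos']),o['force'],o['gripper_width'])
# arc plan: hinge from bar closed
B=o['tool_pos'][:2]; hb=toH(o['tool_pos'])[0]
hx,hy=hb[0]+.048,hb[1]-.165
Rm=R.from_rotvec(o['tool_rot']).as_matrix()
for th in np.arange(.1,2.01,.1):
    d=np.array([-np.sin(th),np.cos(th)]); n=np.array([-np.cos(th),-np.sin(th)])
    b=np.array([hx,hy])+.165*d+.048*n
    D=w(b[0],b[1],0)-np.r_[B,0]; t=Rm.T@D; print(round(th,2),t[:2].round(3),w(b[0],b[1],0)[:2].round(3))
E
```

```text
2.9 [ 0.49779721 -0.15360598  0.19100153] [[-0.19948817  0.03159839  0.19100153]] [-0.55942878  0.44211184 -0.3049383 ] 0.04839980289515264
0.1 [0.006 0.016] [ 0.481 -0.159]
0.2 [0.013 0.032] [ 0.466 -0.166]
0.3 [0.022 0.047] [ 0.451 -0.174]
0.4 [0.032 0.06 ] [ 0.436 -0.184]
0.5 [0.043 0.073] [ 0.423 -0.195]
0.6 [0.056 0.085] [ 0.412 -0.207]
0.7 [0.07  0.095] [ 0.401 -0.221]
0.8 [0.084 0.104] [ 0.392 -0.235]
0.9 [0.1   0.111] [ 0.384 -0.251]
1.0 [0.116 0.117] [ 0.378 -0.267]
1.1 [0.133 0.121] [ 0.373 -0.283]
1.2 [0.15  0.123] [ 0.371 -0.3  ]
1.3 [0.167 0.124] [ 0.369 -0.317]
1.4 [0.184 0.123] [ 0.37  -0.334]
1.5 [0.201 0.12 ] [ 0.372 -0.351]
1.6 [0.218 0.116] [ 0.376 -0.368]
1.7 [0.234 0.11 ] [ 0.382 -0.384]
1.8 [0.249 0.102] [ 0.389 -0.4  ]
1.9 [0.264 0.093] [ 0.398 -0.415]
2.0 [0.277 0.082] [ 0.408 -0.429]
```

Keep closing.

Call:
move_arm(plan=[0, 0, 0, 0, 0, 0, -1, 0, 0, 0, 0, 0, 0, -1, 0, 0, 0, 0, 0, 0, -1, 0, 0, 0, 0, 0, 0, -1, 0, 0, 0, 0, 0, 0, -1, 0, 0, 0, 0, 0, 0, -1])

```text
time: 3.5
tool_pos: [0.4973, -0.1522, 0.1909]
tool_rot: [-2.191, 2.249, 0.004]
force: [-0.6, 5.1, 1.9]
gripper_width: 0.0114
```

Call:
move_arm(plan=[0.006, 0.016, 0, 0, 0, -0.05, -1, 0.013, 0.032, 0, 0, 0, -0.1, -1, 0.022, 0.047, 0, 0, 0, -0.15, -1, 0.032, 0.06, 0, 0, 0, -0.2, -1, 0.043, 0.073, 0, 0, 0, -0.25, -1, 0.056, 0.085, 0, 0, 0, -0.3, -1, 0.07, 0.095, 0, 0, 0, -0.35, -1, 0.084, 0.104, 0, 0, 0, -0.4, -1])

```text
time: 4.3
tool_pos: [0.3909, -0.2336, 0.191]
tool_rot: [-2.596, 1.765, 0.002]
force: [3.0, 1.3, -1.7]
gripper_width: 0.0115
```

```bash
python3 - <<'E'
from h import *
o=telemetry.get_obs(); print(o['time'],o['tool_pos'],toH(o['tool_pos']),o['force'],o['torque'],o['gripper_width'],o['joint_positions'].round(2))
snap('scene','s5')
E
```

```text
4.3 [ 0.39090709 -0.23360777  0.19099273] [[-0.304158   -0.05128715  0.19099273]] [ 3.01459911  1.300572   -1.70383296] [-0.20849317 -0.56838726  0.22950791] 0.011516586438798864 [-0.71  0.25  1.76  0.    1.13  0.48]
```

View pics/s5.png

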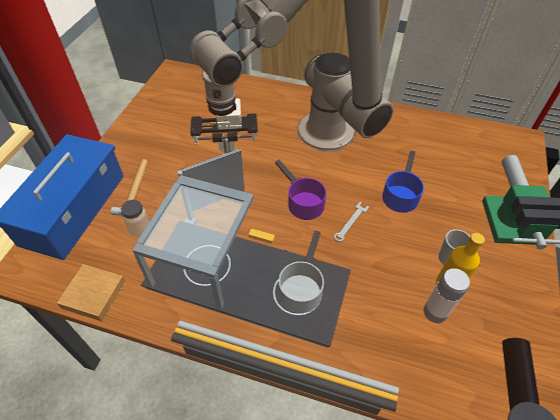

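Call:
move_arm(plan=[0.012, 0.0127, 0, 0, 0, -0.05, -1, 0.0244, 0.0244, 0, 0, 0, -0.1, -1, 0.0385, 0.0347, 0, 0, 0, -0.15, -1, 0.0534, 0.0432, 0, 0, 0, -0.2, -1, 0.0687, 0.0507, 0, 0, 0, -0.25, -1, 0.0847, 0.0564, 0, 0, 0, -0.3, -1, 0.1015, 0.0602, 0, 0, 0, -0.35, -1, 0.1188, 0.0632, 0, 0, 0, -0.4, -1, 0.1358, 0.0639, 0, 0, 0, -0.45, -1, 0.1528, 0.0623, 0, 0, 0, -0.5, -1])

```text
time: 5.35
tool_pos: [0.3881, -0.4009, 0.191]
tool_rot: [-2.955, 1.065, 0.004]
force: [-4.4, -0.2, 4.2]
gripper_width: 0.0114
```

```bash
python3 - <<'E'
from h import *
o=telemetry.get_obs(); print(o['time'],o['tool_pos'],toH(o['tool_pos']),o['force'],o['torque'],o['gripper_width'],o['joint_positions'].round(2))
c=snap('scene','s6'); print(pt(c,133,205))
E
```

```text
5.35 [ 0.38807364 -0.40085582  0.19096538] [[-0.30243178 -0.21855029  0.19096538]] [-4.44936247 -0.16556334  4.19366603] [-0.08566316  0.49344368  0.26993227] 0.0114341994124161 [-0.94  0.43  1.49 -0.    1.23 -0.25]
[ 0.61794877 -0.45260537  0.1154428 ]
```

View pics/s6.png

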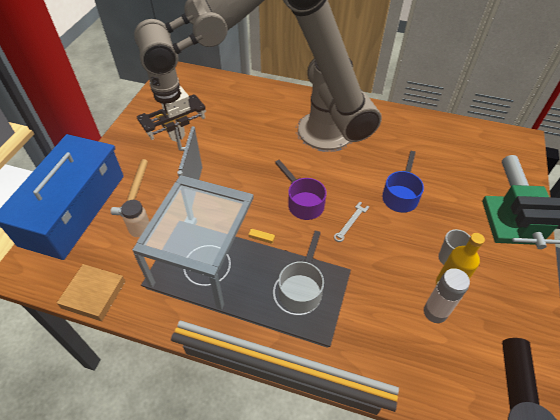

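Call:
move_arm(plan=[0, 0, 0, 0, 0, 0, -0.24, 0, 0, 0, 0, 0, 0, -0.24, 0, 0, 0, 0, 0, 0, -0.24, 0, 0, 0, 0, 0, 0, -0.24, 0, 0, 0, 0, 0, 0, -0.24, 0, 0, -0.04, 0, 0, 0, -0.24, 0, 0, -0.08, 0, 0, 0, -0.24, 0, 0, -0.12, 0, 0, 0, -0.24, 0, 0, -0.12, 0, 0, 0, -0.24])

```text
time: 6.3
tool_pos: [0.3907, -0.4045, 0.3172]
tool_rot: [2.949, -1.06, 0.014]
force: [0.4, -0.3, -0.1]
gripper_width: 0.0349
```

```bash
python3 - <<'E'
from h import *
o=telemetry.get_obs(); print(o['time'],o['tool_pos'],toH(o['tool_pos']),o['force'],o['gripper_width'],o['joint_positions'].round(2))
c=load('scene0')
# pot geometry refined: rim outer circle fit by projecting model
q=cloud(c); vv,uu=np.mgrid[:420,:560]
m=(abs(q[...,2]-.104)<.005)&(uu>265)&(uu<335)&(vv>225)&(vv<330)
P=toH(q[m]); print(P.min(0),P.max(0))
best=None
from scipy.optimize import least_squares
# edges: rim outermost: project circle r .06 z .105 at candidates
im=cv2.resize(c['image'][:,:,::-1],None,fx=4,fy=4,interpolation=cv2.INTER_CUBIC)
t=np.linspace(0,2*np.pi,80)
for col,(x,y) in zip([(0,0,255),(0,255,0)],[(.005,.281),(.0,.281)]):
  L=proj(c,[w(x+.06*np.cos(a),y+.06*np.sin(a),.105) for a in t]); cv2.polylines(im,[np.int32(L*4+2)],True,col,1)
  L=proj(c,[w(x-.18,y-.009,.091),w(x-.18,y+.009,.091),w(x-.06,y+.009,.091),w(x-.06,y-.009,.091)]); cv2.polylines(im,[np.int32(L*4+2)],True,col,1)
cv2.imwrite('pics/ov2.png',cv2.resize(im[880:1300,1060:1360],None,fx=1.4,fy=1.4))
E
```

```text
6.3 [ 0.3906937  -0.40453466  0.31716997] [[-0.29971242 -0.22215635  0.31716997]] [ 0.41868129 -0.28192059 -0.13092741] 0.03487014164784282 [-0.94  0.36  1.26 -0.    1.52 -0.25]
[-0.10392795  0.22209727  0.09906213] [0.0659013  0.34170186 0.10889291]
```

View pics/ov2.png

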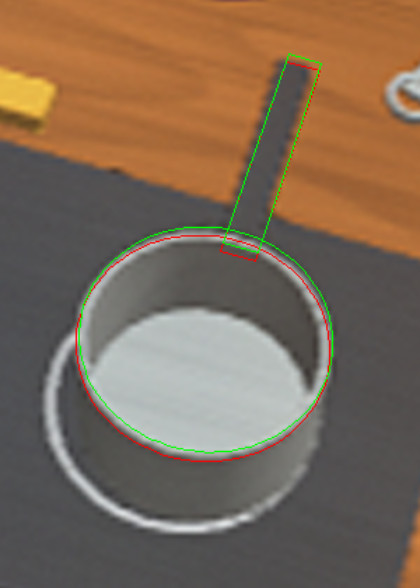

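```bash
python3 - <<'E'
import numpy as np
from scipy.optimize import least_squares
J=[[-1.448,.34257,1.52476,1.2754],[-.54,.239,1.495,1.408],[-.71,.25,1.76,1.13],[-.94,.43,1.49,1.23],[-.94,.36,1.26,1.52]]
T=[[.13941,-.50585,.22621],[.45663,-.18457,.28907],[.39091,-.23361,.19099],[.38807,-.40086,.19097],[.39069,-.40453,.31717]]
J=np.array(J);T=np.array(T); r=np.hypot(T[:,0],T[:,1]); print(r,np.arctan2(T[:,1],T[:,0])-J[:,0])
f=lambda p:np.r_[p[0]+p[1]*np.sin(J[:,1])+p[2]*np.sin(J[:,1]+J[:,2])-r,p[3]+p[1]*np.cos(J[:,1])+p[2]*np.cos(J[:,1]+J[:,2])-T[:,2]]
s=least_squares(f,[0,.4,.4,0]); print(s.x,s.fun.round(4))
E
```

```text
[0.52470884 0.49252111 0.45539462 0.55793106 0.56239061] [0.14612346 0.1558779  0.17134296 0.13839143 0.1371996 ]
[-0.0166773   0.51047439  0.38964929 -0.14067796] [ 0.0027 -0.0039  0.0069  0.0043 -0.0101  0.0001  0.0029 -0.0027 -0.001
  0.0007]
```

```bash
cat >> h.py <<'E'
def Rt(phi,flip=True,dyaw=0):
    X=np.array([np.cos(HP[2]+dyaw),np.sin(HP[2]+dyaw),0]);Y=np.array([-X[1],X[0],0]);Z=np.array([0,0,1.])
    z=np.sin(phi)*X-np.cos(phi)*Z
    x=Y if flip else -Y
    return np.c_[x,np.cross(z,x),z]
def plan(tcp,Rm,o=None):
    o=o or telemetry.get_obs(); R0=R.from_rotvec(o['tool_rot']).as_matrix()
    print('t',round(o['time'],2),'shift',(R0.T@(np.array(tcp)-o['tool_pos'])).round(4),'turn',R.from_matrix(R0.T@Rm).as_rotvec().round(4))
E
python3 - <<'E'
from h import *
c=load('scene0'); q=cloud(c); vv,uu=np.mgrid[:420,:560]
m=(uu>285)&(uu<330)&(vv>175)&(vv<220)&(q[...,2]>.06)
P=q[m]; print('purple',P.min(0),P.max(0),toH(P).min(0),toH(P).max(0))
m=(uu>272)&(uu<296)&(vv>155)&(vv<185)&(q[...,2]>.03); P=q[m]; print('ph',P.min(0),P.max(0))
phi=np.radians(22); Rm=Rt(phi); g=w(-.158,.278,.085)
print('g',g); tcp=g+.0188*Rm[:,2]; print(tcp)
pre=tcp-.10*Rm[:,2]; pre[2]=max(pre[2],.2)
print(pre); plan(pre,Rm)
E
```

```text
purple [ 0.31570974 -0.05792737  0.06000506] [0.44156663 0.08268882 0.08314815] [-0.38463057  0.12244608  0.06000506] [-0.26048961  0.26474126  0.08314815]
ph [ 0.25726506 -0.11678224  0.05113829] [ 0.36262485 -0.02506343  0.08114832]
g [0.54598604 0.09157326 0.085     ]
[0.55302603 0.0913813  0.06756894]
[0.51557929 0.09240235 0.2       ]
t 6.3 shift [-0.2212 -0.4633  0.1128] turn [-0.1942  0.4258 -2.1994]
```

Call:
move_arm(plan=[-0.015, -0.031, 0, 0, 0, -0.14, 0.3, -0.03, -0.062, 0, 0, 0, -0.28, 0.3, -0.045, -0.093, 0, 0, 0, -0.42, 0.3, -0.06, -0.124, 0, 0, 0, -0.56, 0.3, -0.075, -0.155, 0, 0, 0, -0.7, 0.3, -0.09, -0.186, 0, 0, 0, -0.84, 0.3, -0.105, -0.217, 0, 0, 0, -0.98, 0.3, -0.12, -0.248, 0, 0, 0, -1.12, 0.3, -0.135, -0.279, 0, 0, 0, -1.26, 0.3, -0.15, -0.31, 0, 0, 0, -1.4, 0.3])

```text
time: 7.3
tool_pos: [0.4721, -0.0684, 0.3138]
tool_rot: [2.932, 1.096, 0.003]
force: [0.2, -0.4, -0.3]
gripper_width: 0.0597
```

```bash
python3 - <<'E'
from h import *
o=telemetry.get_obs(); print(o['tool_pos'],o['joint_positions'].round(3))
phi=np.radians(22); Rm=Rt(phi); g=w(-.158,.278,.085); tcp=g+.0188*Rm[:,2]; pre=tcp-.12*Rm[:,2]
print(pre); plan(pre,Rm)
E
```

```text
[ 0.47209046 -0.06838411  0.31384824] [-0.299  0.192  1.489 -0.008  1.452 -1.014]
[0.50808994 0.09260656 0.17883101]
t 7.3 shift [ 0.1331 -0.0994  0.1336] turn [-0.3518  0.1655 -0.8158]
```

Call:
move_arm(plan=[0.016, -0.012, 0.0, -0.04, 0.02, -0.1, 0.3, 0.032, -0.025, 0.01, -0.085, 0.04, -0.2, 0.3, 0.049, -0.037, 0.03, -0.13, 0.06, -0.3, 0.3, 0.066, -0.05, 0.05, -0.175, 0.08, -0.4, 0.3, 0.083, -0.062, 0.07, -0.22, 0.1, -0.51, 0.3, 0.1, -0.075, 0.09, -0.26, 0.125, -0.61, 0.3, 0.117, -0.088, 0.11, -0.305, 0.145, -0.71, 0.3, 0.133, -0.099, 0.125, -0.352, 0.165, -0.816, 0.3, 0.133, -0.099, 0.125, -0.352, 0.165, -0.816, 0.3, 0.133, -0.099, 0.125, -0.352, 0.165, -0.816, 0.3])

```text
time: 8.3
tool_pos: [0.5079, 0.0923, 0.1874]
tool_rot: [2.038, 1.981, 0.383]
force: [0.6, 0.4, 1.5]
gripper_width: 0.0596
```

```bash
python3 - <<'E'
from h import *
o=telemetry.get_obs(); print(o['tool_pos'],o['joint_positions'].round(3))
c=snap('wrist','w7'); s=snap('scene','s7')
phi=np.radians(22); Rm=Rt(phi); g=w(-.158,.278,.085); tcp=g+.0188*Rm[:,2]
plan(tcp,Rm)
E
```

```text
[0.50789108 0.09233164 0.18740622] [ 0.049  0.187  1.933 -0.049  0.641 -1.459]
t 8.4 shift [ 0.0009 -0.0045  0.1286] turn [ 0.001   0.0009 -0.002 ]
```

View pics/w7.png

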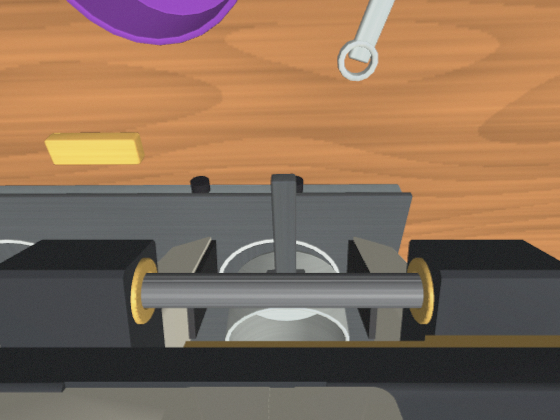

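View pics/s7.png

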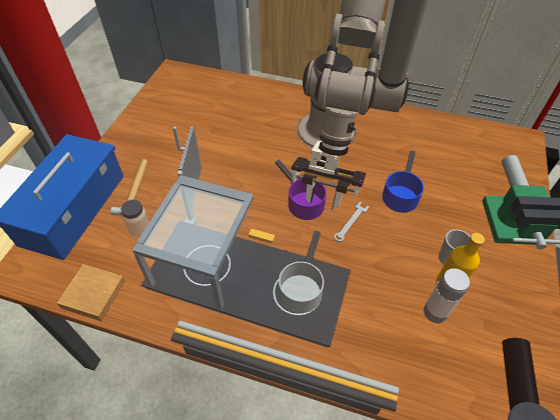

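```bash
python3 - <<'E'
from h import *
o=telemetry.get_obs(); c=load('w7')
cv2.imwrite('pics/w7c.png',cv2.resize(c['image'][160:280,200:370,::-1],None,fx=4.5,fy=4.5,interpolation=cv2.INTER_CUBIC))
for u,v in [(284,176),(284,200),(285,230),(286,255)]:
    print(toH(wpt(c,o,u,v,.091)), toH(wpt(c,o,u,v+2)))
E
```

```text
[[-0.17605206  0.27805069  0.091     ]] [[-0.17169837  0.27807547  0.08689221]]
[[-0.15523422  0.27807789  0.091     ]] [[-0.15427006  0.27807382  0.0921465 ]]
[[-0.12619422  0.27889262  0.091     ]] [[-0.12466577  0.27889295  0.09161035]]
[[-0.09897524  0.27979307  0.091     ]] [[-0.09811081  0.27978421  0.09242909]]
```

View pics/w7c.png

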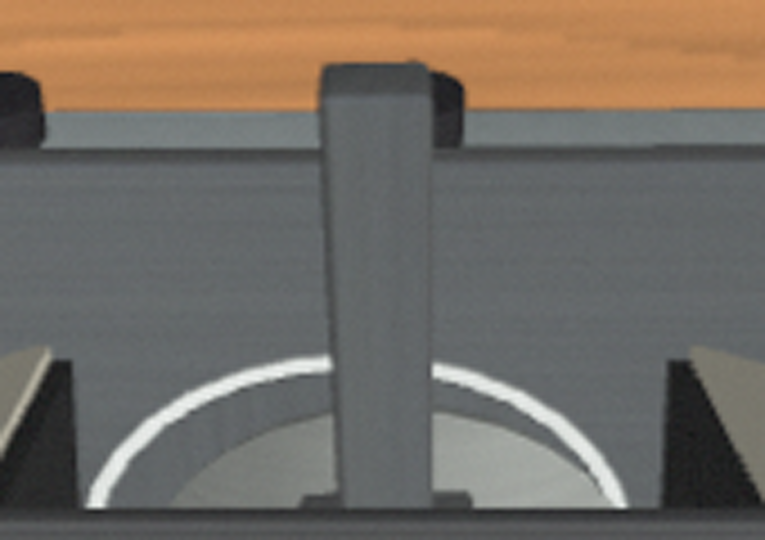

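Call:
move_arm(plan=[0.001, -0.002, 0.04, 0, 0, 0, 0.3, 0.001, -0.002, 0.08, 0, 0, 0, 0.3, 0.001, -0.002, 0.11, 0, 0, 0, 0.3, 0.001, -0.002, 0.129, 0, 0, 0, 0.3, 0.001, -0.002, 0.129, 0, 0, 0, 0.3, 0.001, -0.002, 0.129, 0, 0, 0, 0.3, 0.001, -0.002, 0.129, 0, 0, 0, 0.3])

```text
time: 9.1
tool_pos: [0.5563, 0.0912, 0.0698]
tool_rot: [2.037, 1.976, 0.388]
force: [-0.4, 1.1, -0.0]
gripper_width: 0.0598
```

```bash
python3 - <<'E'
from h import *
o=telemetry.get_obs(); Rm=R.from_rotvec(o['tool_rot']).as_matrix(); print(o['time'],toH(o['tool_pos']-.0188*Rm[:,2]),o['joint_positions'].round(3),o['force'])
c=snap('wrist','w8'); s=snap('side','sd8')
plan(w(-.155,.278,.085)+.0188*Rt(np.radians(22))[:,2],Rt(np.radians(22)))
cv2.imwrite('pics/sd8c.png',cv2.resize(s['image'][140:290,165:345,::-1],None,fx=4,fy=4,interpolation=cv2.INTER_CUBIC))
E
```

```text
9.1 [[-0.15480789  0.277885    0.08720777]] [ 0.042  0.452  1.959 -0.08   0.344 -1.429] [-0.44736256  1.06078818 -0.01801203]
t 9.2 shift [-0.     -0.0009  0.002 ] turn [ 0.0035  0.0008 -0.0024]
```

View pics/w8.png

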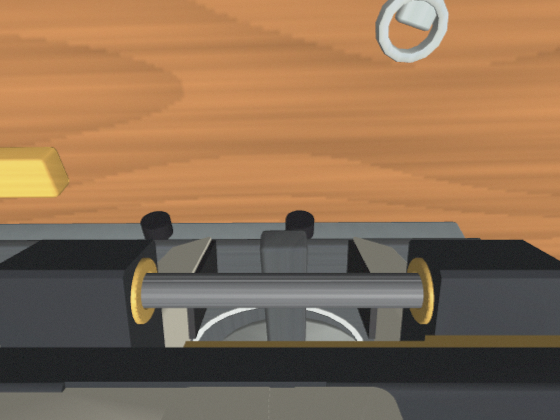

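View pics/sd8c.png

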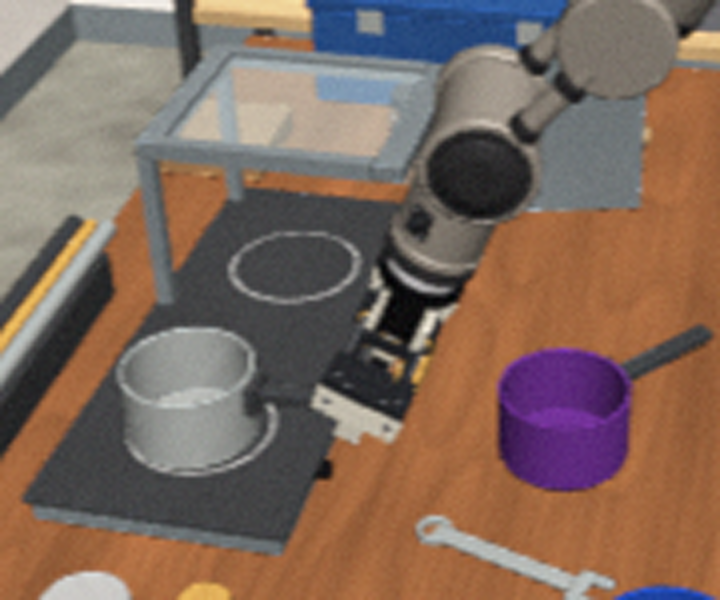

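Call:
move_arm(plan=[0, -0.001, 0.002, 0, 0, 0, -1, 0, -0.001, 0.002, 0, 0, 0, -1, 0, -0.001, 0.002, 0, 0, 0, -1, 0, -0.001, 0.002, 0, 0, 0, -1, 0, -0.001, 0.002, 0, 0, 0, -1, 0, -0.001, 0.002, 0, 0, 0, -1, 0, -0.001, 0.002, 0, 0, 0, -1, 0, -0.001, 0.002, 0, 0, 0, -1, 0, -0.001, 0.002, 0, 0, 0, -1])

```text
time: 10.1
tool_pos: [0.5559, 0.0915, 0.0675]
tool_rot: [2.036, 1.977, 0.388]
force: [0.5, 2.2, -0.5]
gripper_width: 0.0178
```

```bash
python3 - <<'E'
from h import *
o=telemetry.get_obs(); Rm=R.from_rotvec(o['tool_rot']).as_matrix(); print(o['time'],toH(o['tool_pos']-.0188*Rm[:,2]),o['joint_positions'].round(3),o['force'],o['gripper_width'])
# goal: grip point relative pot centre: grip world hotplate (-.163?)
g=np.r_[toH(o['tool_pos']-.0188*Rm[:,2])[0]]
for y in (g[1]-.1,g[1]-.2,.0):
  print(y);plan(w(g[0],y,g[2])+.0188*Rt(np.radians(22))[:,2],Rt(np.radians(22)),o)
E
```

```text
10.1 [[-0.15517833  0.27821811  0.08489575]] [ 0.042  0.456  1.962 -0.082  0.338 -1.427] [ 0.46993723  2.15748192 -0.53416005] 0.017807629743281
0.17821810626707127
t 10.1 shift [-0.1     0.0001  0.0001] turn [ 0.0035  0.0007 -0.0019]
0.07821810626707126
t 10.1 shift [-2.e-01  3.e-04  1.e-04] turn [ 0.0035  0.0007 -0.0019]
0.0
t 10.1 shift [-2.782e-01  5.000e-04  2.000e-04] turn [ 0.0035  0.0007 -0.0019]
```

Call:
move_arm(plan=[-0.008, 0, 0, 0, 0, 0, -1, -0.02, 0, 0, 0, 0, 0, -1, -0.035, 0, 0, 0, 0, 0, -1, -0.05, 0, 0, 0, 0, 0, -1, -0.065, 0, 0, 0, 0, 0, -1, -0.08, 0, 0, 0, 0, 0, -1, -0.09, 0, 0, 0, 0, 0, -1, -0.1, 0, 0, 0, 0, 0, -1, -0.1, 0, 0, 0, 0, 0, -1])

```text
time: 11.0
tool_pos: [0.5529, -0.0089, 0.0675]
tool_rot: [2.037, 1.977, 0.388]
force: [-0.2, 1.3, 0.8]
gripper_width: 0.0177
```

```bash
python3 - <<'E'
from h import *
o=telemetry.get_obs(); Rm=R.from_rotvec(o['tool_rot']).as_matrix(); print(o['time'],toH(o['tool_pos']-.0188*Rm[:,2]),o['joint_positions'].round(3),o['force'],o['torque'],o['gripper_width'])
c=snap('scene','s9')
q=cloud(c); vv,uu=np.mgrid[:420,:560]
cv2.imwrite('pics/s9c.png',cv2.resize(c['image'][130:350,130:360,::-1],None,fx=3,fy=2.7,interpolation=cv2.INTER_CUBIC))
E
```

```text
11.0 [[-0.15544586  0.1777231   0.08488898]] [-0.19   0.439  1.997  0.188  0.329 -1.897] [-0.22459126  1.33682742  0.8109722 ] [0.42257698 0.1009435  0.53640382] 0.017698159651077374
```

View pics/s9c.png

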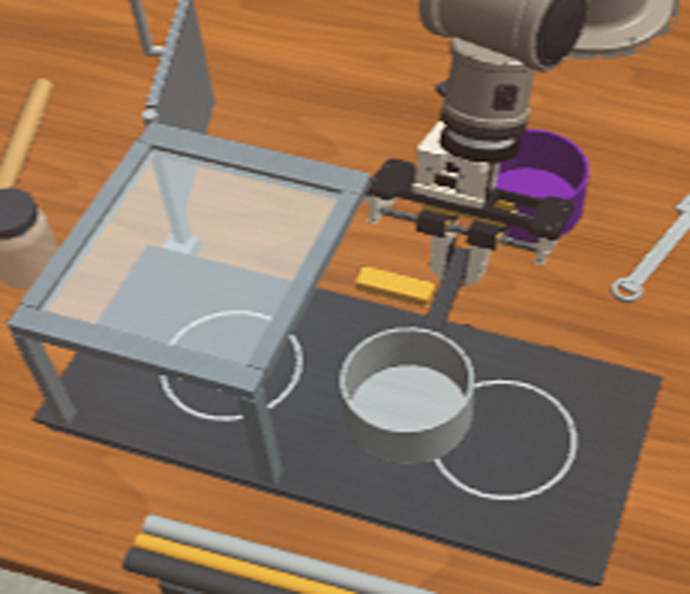

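Call:
move_arm(plan=[-0.008, -0.0035, -0.0014, 0, 0, 0, -1, -0.018, -0.0074, -0.003, 0, 0, 0, -1, -0.033, -0.0074, -0.003, 0, 0, 0, -1, -0.048, -0.0074, -0.003, 0, 0, 0, -1, -0.063, -0.0074, -0.003, 0, 0, 0, -1, -0.078, -0.0074, -0.003, 0, 0, 0, -1, -0.09, -0.0074, -0.003, 0, 0, 0, -1, -0.1, -0.0074, -0.003, 0, 0, 0, -1, -0.1, -0.0074, -0.003, 0, 0, 0, -1])

```text
time: 11.95
tool_pos: [0.5419, -0.1083, 0.0675]
tool_rot: [2.038, 1.977, 0.388]
force: [0.5, 3.6, 1.7]
gripper_width: 0.0178
```

```bash
python3 - <<'E'
from h import *
o=telemetry.get_obs(); Rm=R.from_rotvec(o['tool_rot']).as_matrix(); print(o['time'],toH(o['tool_pos']-.0188*Rm[:,2]),o['joint_positions'].round(3),o['force'],o['torque'],o['gripper_width'])
g=w(-.1625,0,.085)
plan(g+.0188*Rt(np.radians(22))[:,2],Rt(np.radians(22)),o)
c=snap('scene','s10')
cv2.imwrite('pics/s10c.png',cv2.resize(c['image'][130:350,130:360,::-1],None,fx=3,fy=2.7,interpolation=cv2.INTER_CUBIC))
E
```

```text
11.95 [[-0.16373643  0.07810693  0.08486798]] [-0.42   0.442  1.992  0.403  0.376 -2.312] [0.4882427  3.60222849 1.66516341] [ 0.6262925  -0.06586504  0.62502966] 0.01782140565313984
t 11.95 shift [-0.0781  0.0014  0.0004] turn [ 0.0029  0.0005 -0.003 ]
```

View pics/s10c.png

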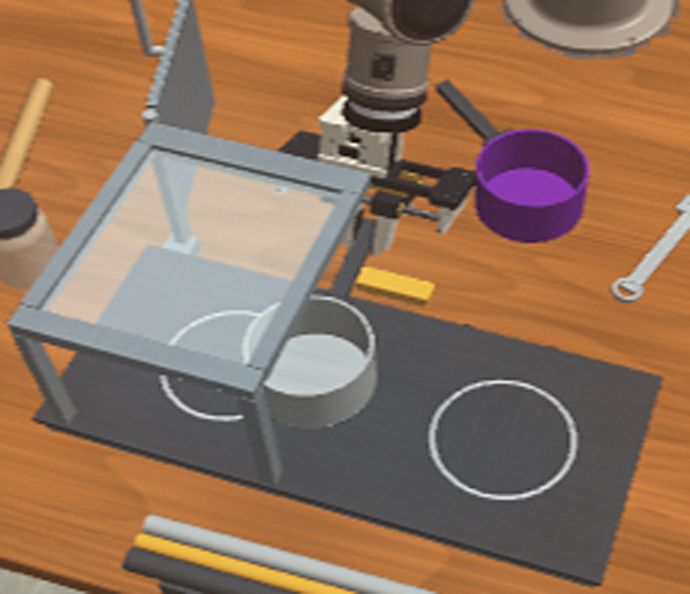

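Call:
move_arm(plan=[-0.01, 0.001, 0, 0, 0, 0, -1, -0.022, 0.001, 0, 0, 0, 0, -1, -0.034, 0.001, 0, 0, 0, 0, -1, -0.046, 0.001, 0, 0, 0, 0, -1, -0.058, 0.001, 0, 0, 0, 0, -1, -0.068, 0.001, 0, 0, 0, 0, -1, -0.078, 0.001, 0, 0, 0, 0, -1, -0.078, 0.001, 0, 0, 0, 0, -1, -0.078, 0.001, 0, 0, 0, 0, -1])

```text
time: 12.9
tool_pos: [0.5402, -0.1856, 0.0675]
tool_rot: [2.039, 1.976, 0.388]
force: [0.4, 1.8, -1.5]
gripper_width: 0.0177
```

```bash
python3 - <<'E'
from h import *
o=telemetry.get_obs(); Rm=R.from_rotvec(o['tool_rot']).as_matrix(); print(o['time'],toH(o['tool_pos']-.0188*Rm[:,2]),o['joint_positions'].round(3),o['force'],o['torque'],o['gripper_width'])
c=snap('scene','s11');s=snap('side','sd11')
cv2.imwrite('pics/s11c.png',cv2.resize(c['image'][180:320,130:260,::-1],None,fx=5,fy=4.2,interpolation=cv2.INTER_CUBIC))
cv2.imwrite('pics/sd11c.png',cv2.resize(s['image'][140:260,175:305,::-1],None,fx=5,fy=5,interpolation=cv2.INTER_CUBIC))
E
```

```text
12.9 [[-0.163269    0.00074082  0.08490054]] [-0.576  0.472  1.93   0.469  0.449 -2.511] [ 0.37626392  1.82640665 -1.54214413] [0.40986626 0.13998473 0.47581042] 0.0177264987095933
```

View pics/s11c.png

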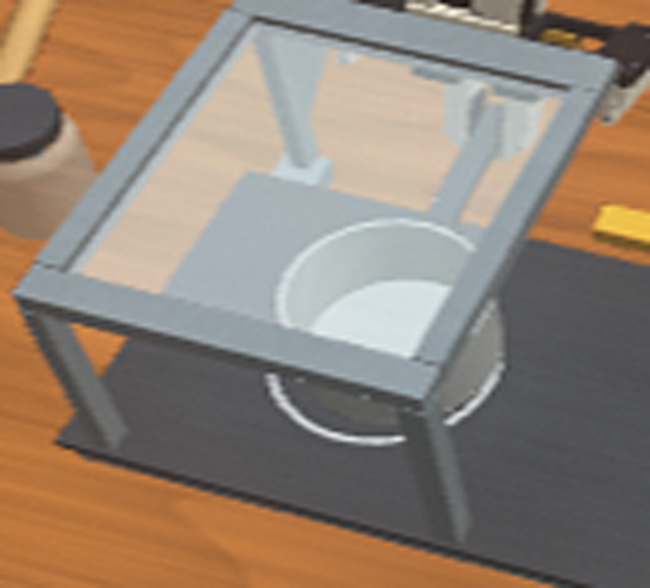

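View pics/sd11c.png

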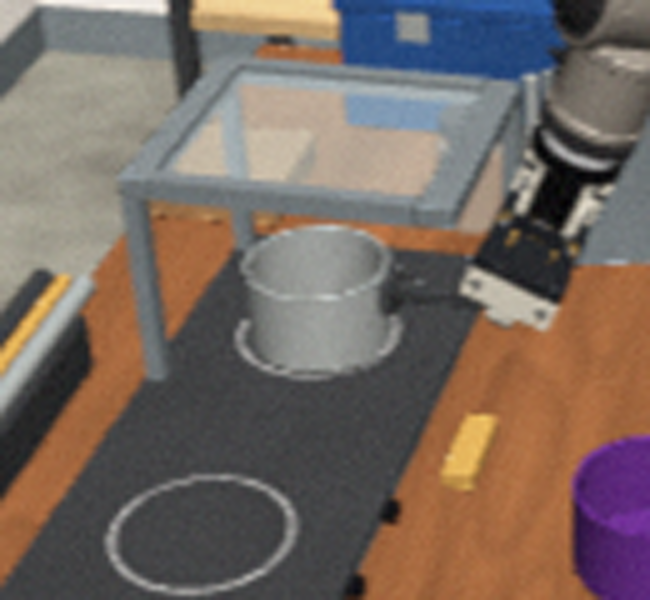

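```bash
python3 - <<'E'
from h import *
t=np.linspace(0,2*np.pi,90)
for nm,box in (('s11',(130,260,180,320)),('sd11',(175,305,140,260))):
    c=load(nm); u0,u1,v0,v1=box
    im=cv2.resize(c['image'][:,:,::-1],None,fx=5,fy=5,interpolation=cv2.INTER_CUBIC)
    for r,z,col in((.068,.03,(0,0,255)),(.06,.105,(0,255,0)),(.06,.03,(255,255,0))):
        L=proj(c,[w(r*np.cos(a),r*np.sin(a),z) for a in t]); cv2.polylines(im,[np.int32(L*5+2)],True,col,1)
    L=proj(c,[w(-.18,-.009,.091),w(-.18,.009,.091),w(-.06,.009,.091),w(-.06,-.009,.091)]); cv2.polylines(im,[np.int32(L*5+2)],True,(0,255,0),1)
    cv2.imwrite('pics/o_'+nm+'.png',im[v0*5:v1*5,u0*5:u1*5][:600])
E
```

```text
(no output)
```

View pics/o_s11.png

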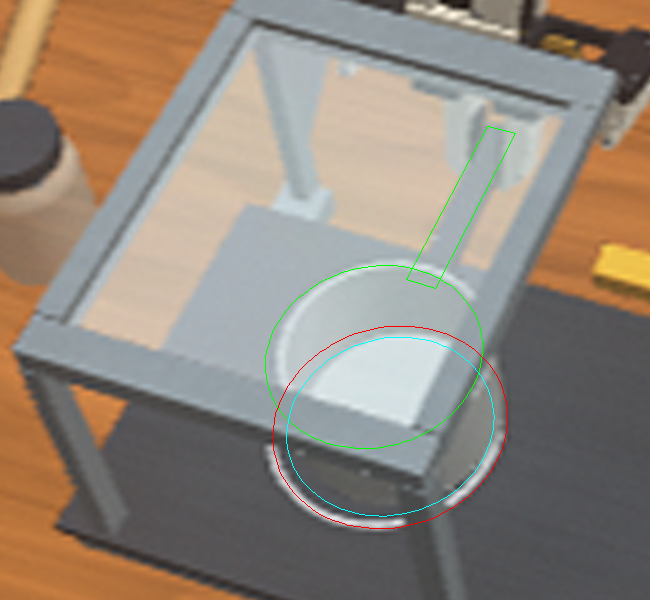

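View pics/o_sd11.png

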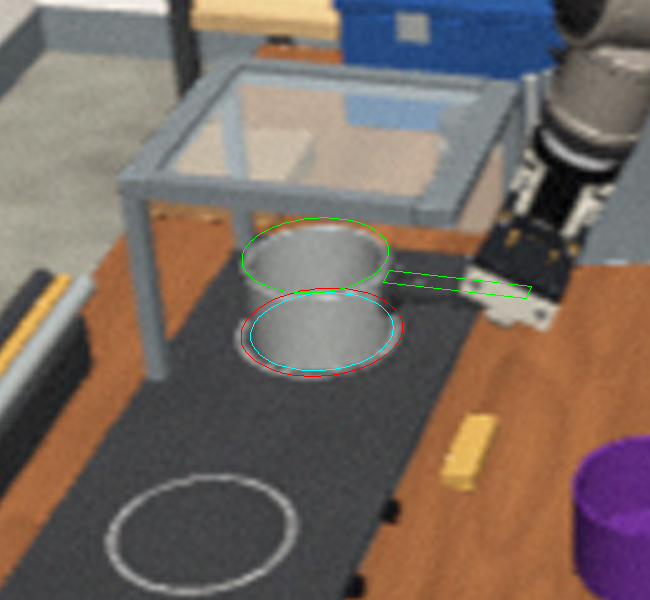

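```bash
python3 - <<'E'
from h import *
from scipy.optimize import least_squares
for nm,box in (('s11',(180,240,225,300)),('sd11',(218,256,180,222))):
    c=load(nm); q=cloud(c); vv,uu=np.mgrid[:420,:560]; u0,u1,v0,v1=box
    b=(uu>u0)&(uu<u1)&(vv>v0)&(vv<v1)
    for lo,hi in((.05,.098),(.1,.112)):
        P=toH(q[b&(q[...,2]>lo)&(q[...,2]<hi)]); P=P[np.hypot(P[:,0],P[:,1])<.09]
        if len(P)>20:
            f=least_squares(lambda k:np.hypot(P[:,0]-k[0],P[:,1]-k[1])-.0585,[0,0],loss='soft_l1',f_scale=.002); print(nm,lo,len(P),f.x,np.sqrt(np.mean(f.fun**2)), P.min(0),P.max(0))
# same for ring & initial pot in sd0
c=load('side0'); q=cloud(c); vv,uu=np.mgrid[:420,:560]
b=(uu>190)&(uu<232)&(vv>215)&(vv<262)
for lo,hi in((.05,.098),(.1,.112)):
    P=toH(q[b&(q[...,2]>lo)&(q[...,2]<hi)]); f=least_squares(lambda k:np.hypot(P[:,0]-k[0],P[:,1]-k[1])-.0585,[0,.28],loss='soft_l1',f_scale=.002); print('init',len(P),f.x)
# ring white pixels side0
for nm,box,z in (('side0',(220,258,193,220),.03),('sd11',(218,262,205,222),.03)):
    c=load(nm); g=cv2.cvtColor(c['image'],cv2.COLOR_RGB2GRAY); u0,u1,v0,v1=box
    vv,uu=np.nonzero(g[v0:v1,u0:u1]>(125)); P=np.array([toH(onz(c,u+u0,v+v0,.03))[0] for u,v in zip(uu,vv)]); 
    f=least_squares(lambda k:np.hypot(P[:,0]-k[0],P[:,1]-k[1])-.0675,[0,0],loss='soft_l1',f_scale=.002); print(nm,'ring',len(P),f.x,np.sqrt(np.mean(f.fun**2)))
c=load('scene0'); g=cv2.cvtColor(c['image'],cv2.COLOR_RGB2GRAY); 
cv2.imwrite('pics/ringm.png',(g>0)*g)
P=[]
for u in range(180,235):
  for v in range(240,290):
    if g[v,u]>180:
      h=toH(onz(c,u,v,.03))[0]
      if .055<np.hypot(h[0],h[1])<.08: P.append(h)
P=np.array(P); f=least_squares(lambda k:np.hypot(P[:,0]-k[0],P[:,1]-k[1])-.0675,[0,0],loss='soft_l1',f_scale=.002); print('scene ring',len(P),f.x,np.sqrt(np.mean(f.fun**2)))
E
```

```text
s11 0.05 173 [-0.0033154   0.00714501] 0.0009281493454305334 [-0.03047051 -0.0199967   0.05006041] [0.05657975 0.06694941 0.09782834]
sd11 0.05 550 [-0.00258264  0.00955958] 0.0036062187456220728 [-0.07759001 -0.05646765  0.05001327] [0.05657362 0.07327218 0.09792545]
sd11 0.1 77 [-0.00153911  0.00981916] 0.00283430219814144 [-0.05973476 -0.0516826   0.10001278] [0.05856473 0.07047583 0.10830594]
init 693 [0.0050037  0.28521238]
init 118 [0.00637733 0.28537799]
side0 ring 50 [0.00360316 0.00054245] 0.0024323214804754024
sd11 ring 216 [ 0.00668716 -0.03322895] 0.018774667475549508
scene ring 134 [ 0.00057494 -0.00302129] 0.0022106058809793377
```

Call:
move_arm(plan=[-0.003, 0.0015, 0.0006, 0, 0, 0, -1, -0.006, 0.003, 0.0012, 0, 0, 0, -1, -0.009, 0.0046, 0.0019, 0, 0, 0, -1, -0.011, 0.0046, 0.0019, 0, 0, 0, -1, -0.011, 0.0046, 0.0019, 0, 0, 0, -1, -0.011, 0.0046, 0.0019, 0, 0, 0, -1])

```text
time: 13.6
tool_pos: [0.5447, -0.1955, 0.0674]
tool_rot: [2.038, 1.979, 0.388]
force: [-0.9, 5.3, 2.7]
gripper_width: 0.0183
```

```bash
cat > m.py <<'E'
from h import *
import sys
from scipy.optimize import least_squares
o=telemetry.get_obs(); Rm=R.from_rotvec(o['tool_rot']).as_matrix(); print(o['time'],toH(o['tool_pos']-.0188*Rm[:,2]),o['force'],o['gripper_width'])
n=sys.argv[1]
for nm,cam,box in (('s'+n,'scene',(180,240,225,300)),('sd'+n,'side',(218,256,180,222))):
    c=snap(cam,nm); q=cloud(c); vv,uu=np.mgrid[:420,:560]; u0,u1,v0,v1=box
    b=(uu>u0)&(uu<u1)&(vv>v0)&(vv<v1)
    for lo,hi in((.05,.098),(.1,.112)):
        P=toH(q[b&(q[...,2]>lo)&(q[...,2]<hi)]); P=P[np.hypot(P[:,0],P[:,1])<.09]
        if len(P)>20:
            f=least_squares(lambda k:np.hypot(P[:,0]-k[0],P[:,1]-k[1])-.0585,[0,0],loss='soft_l1',f_scale=.002); print(nm,lo,len(P),f.x)
    u0,u1,v0,v1=(130,260,180,320) if cam=='scene' else (175,305,140,260)
    cv2.imwrite('pics/'+nm+'c.png',cv2.resize(c['image'][v0:v1,u0:u1,::-1],None,fx=4.2,fy=4.2,interpolation=cv2.INTER_CUBIC))
E
python3 m.py 12
```

```text
13.6 [[-0.15854745 -0.00899555  0.08483915]] [-0.86281239  5.30606113  2.65491448] 0.01825292940111666
s12 0.05 171 [0.00124589 0.00097094]
sd12 0.05 548 [0.00218912 0.0034475 ]
sd12 0.1 72 [0.00283007 0.00346758]
```

View pics/s12c.png

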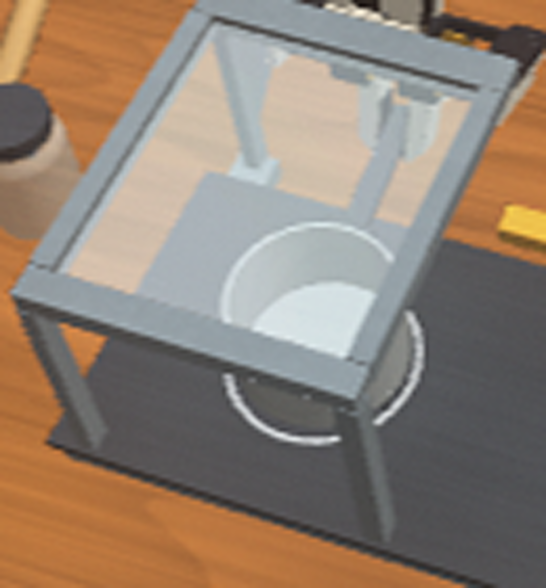

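View pics/sd12c.png

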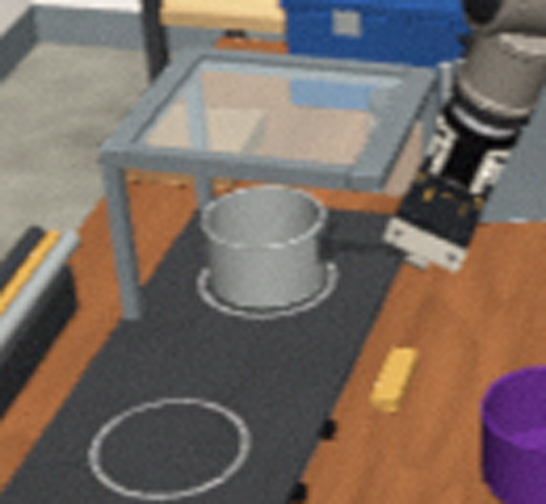

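Call:
move_arm(plan=[-0.003, 0, 0, 0, 0, 0, -1, -0.004, 0, 0, 0, 0, 0, -1, -0.004, 0, 0, 0, 0, 0, -1, -0.003, 0, 0, 0, 0, 0, 0.1, -0.003, 0, 0, 0, 0, 0, 0.1, -0.003, 0, 0, 0, 0, 0, 0.1, -0.003, 0, 0, 0, 0, 0, 0.1, -0.003, 0, 0, 0, 0, 0, 0.1, -0.003, 0, 0, 0, 0, 0, 0.1])

```text
time: 14.6
tool_pos: [0.5446, -0.1986, 0.0675]
tool_rot: [2.038, 1.979, 0.388]
force: [0.3, 0.8, 0.6]
gripper_width: 0.0501
```

```bash
python3 m.py 13; python3 -c "
from h import *
snap('wrist','w13')"
```

```text
14.6 [[-0.15851912 -0.01215727  0.08487638]] [0.31075254 0.83710598 0.58313288] 0.05014554816228473
s13 0.05 150 [ 0.00133357 -0.00173619]
sd13 0.05 529 [0.00208804 0.00076593]
sd13 0.1 72 [0.00270219 0.00036971]
```

View pics/w13.png

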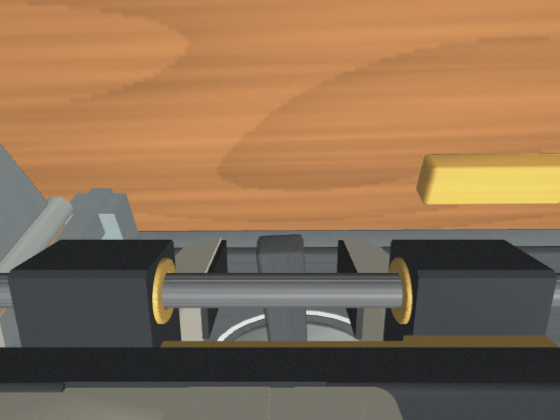

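Call:
move_arm(plan=[0, 0, -0.03, 0, 0, 0, 0.1, 0, -0.005, -0.06, 0, 0, 0, 0.1, 0, -0.02, -0.09, 0, 0, 0, 0.1, 0, -0.04, -0.12, 0, 0, 0, 0.1, 0, -0.06, -0.15, 0, 0, 0, 0.1, 0, -0.06, -0.17, 0, 0, 0, 0.1, 0, -0.06, -0.17, 0, 0, 0, 0.1, 0, -0.06, -0.17, 0, 0, 0, 0.1])

```text
time: 15.55
tool_pos: [0.4254, -0.1956, 0.2025]
tool_rot: [2.037, 1.978, 0.388]
force: [-0.1, 0.2, 0.5]
gripper_width: 0.0508
```

```bash
python3 m.py 14; python3 -c "
from h import *
snap('wrist','w14')
c=load('s14');q=cloud(c);vv,uu=np.mgrid[:420,:560]
m=(uu>170)&(uu<210)&(vv>115)&(vv<185)&(q[...,2]>.15)&(q[...,2]<.224);P=toH(q[m]);P=P[P[:,0]<-.165]
l=cv2.fitLine(P[:,:2].astype(np.float32),cv2.DIST_HUBER,0,.01,.01).ravel();print('door dir',l,len(P),np.arctan2(-abs(l[0]),1)*0+np.degrees(np.arctan2(l[1],l[0])))
"
```

```text
15.55 [[-0.27784159 -0.01234512  0.21991265]] [-0.07060614  0.20821035  0.51737577] 0.05081490388990258
s14 0.05 151 [ 0.0013856  -0.00184416]
sd14 0.05 534 [0.00199689 0.00068615]
sd14 0.1 77 [0.00249752 0.00129063]
door dir [ 0.9151024   0.40322143 -0.27154455 -0.16262445] 432 23.779718
```

View pics/s14.png

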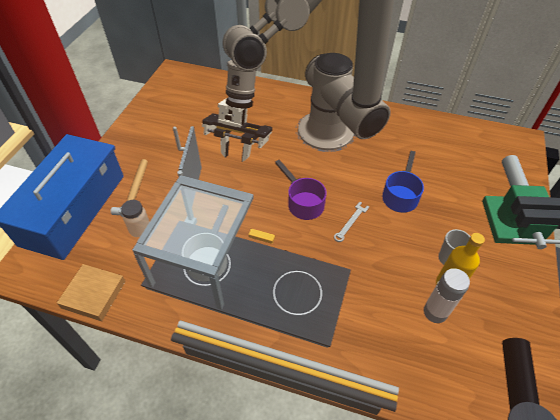

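View pics/sd14c.png

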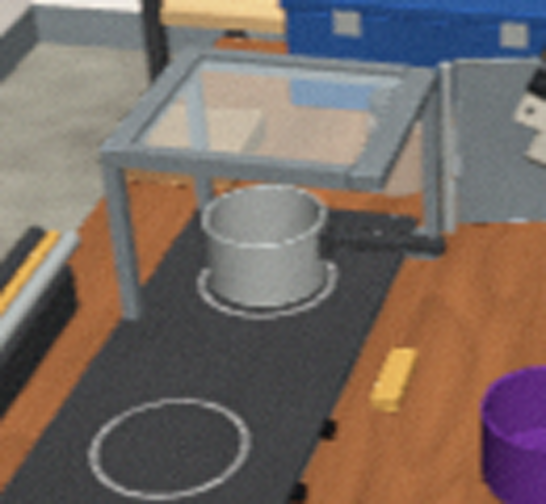

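View pics/s14c.png

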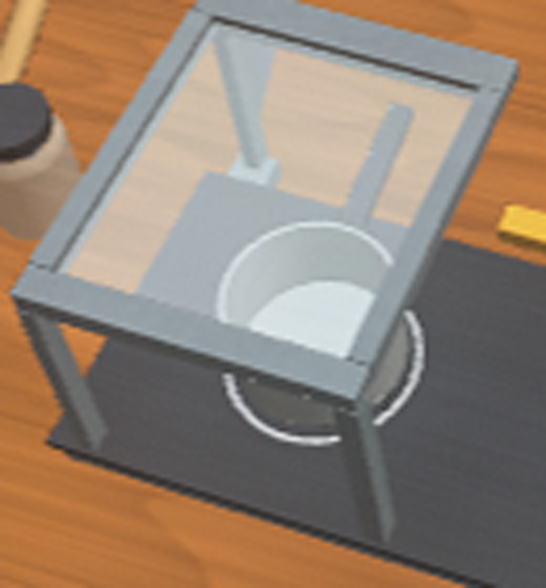

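Pot is centred in the ring to about 2 mm, with its handle out of the front. The door is well past square (1.8 rad or more), the gripper is clear, and the other objects are unmoved. Handing in.

```bash
python3 -c "
from h import *
o=telemetry.get_obs();print(o['time'],np.abs(o['dq']).max())
print(workorder.finish_job())"
```

```text
15.7 0.003225551898922834
the job is handed in; nothing more can be done
None
```

The job is handed in at 15.7 s of the 67 s allowed; no verdict was reported. I swung the guard's door open by its bar, then took the steel pot's handle with the tool leaning back 22° and slid the pot along the plate into the guard ring. Then I let go and backed the arm clear.

**Last checks:**
- **Door:** The arc driven puts it at about 1.8 rad; a line fit to the depth data gave nearer 2.0. Both are well past 1.4.
- **Pot position:** Both cameras put the pot's centre within about 2–3 mm of the ring's centre, and the pictures show the ring even around the pot.
- **Handle:** It points out through the open front. I put its yaw error at about 0.06 rad from the grip and pot positions, not from a direct measurement after release.
- **Other objects:** None looked moved in the final picture. I did not measure them.
- **Arm:** It was at rest and touching nothing; the force reading was about 0.5 N.

**Disagreements:**
- The scene and wrist cameras differed by about 7 mm on where the door bar was. The close wrist view proved right for the grasp.
- The side camera read up to about 8 mm off along the plate in an early check. I therefore judged the final pot position against the ring as seen in each camera.

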